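# Release the pump regulator from hold and set its preload screw

### The arm

A 6-joint arm with a two-finger parallel gripper is mounted at the origin on the work surface. World frame = base frame: x ahead of the robot, y to its left, z up, the work surface at z = 0. Lengths are in mm, angles in rad, forces in N, time in s.
With the tool pointing down it reaches from about 275 to 775 mm from the base axis. Payload 14.6 kg.
Tool frame: the origin (TCP) lies at the very end of the fingers, on their centre line; the grasp point (between the pads) lies 19 mm behind it; z points along the fingers, y is the line along which they close (so a half turn about z gives the same grasp; the last joint's range is limited). The gripper opens to 85 mm and grips with 20 to 120 N. Pads are 22 mm wide; open, the fingers measure 114 mm over their backs; the gripper's body (76 mm by 85 mm) begins 54 mm behind the grasp point. The pads swing forward as they close: fully open they stand 13 mm farther back than shut.
Start: joints at [-1.402, 0.263, -0.048, 1.259, 0, 1.415], TCP at [167.034, -497.723, 202.678] pointing down, gripper open.
Joint ranges: [-2.65, 2.65], [-0.89, 1.7], [-1.18, 1.37], [-2.13, 2.11], [-1.35, 1.29], [-3.14, 3.14]. Speed limits (rad/s): [1.89, 1.89, 2.57, 2.79, 3.14, 3.14].

### API

Orientations are given as a unit quaternion [x, y, z, w].
In Python, from station import get_state, camera, camera_info, sign_off gives the robot as it stands.
- The arm moves only by the shell command python3 -m jog 'ROWS'. ROWS is JSON, a list of rows, each a list of 7 numbers: the opening, from 0 (shut) to 1 (fully open), then the shift along the tool's x, y, z in mm, then the turn, a rotation vector about the tool's x, y, z in degrees. A call has 1 to 5 rows; each row is the pose to reach, as a shift and turn from the pose commanded when the call began, along the tool's axes at that moment; what a row does not reach only later rows make up. A row lasts 1/8 s, in which the tool goes at most 62.5 mm and 10.7 degrees, less where a joint would pass 70% of its speed; a pose out of reach is approached as far as the arm can. A call with a gripper value outside its range is refused whole. The fingers move at their own pace and stop on an object; the grip force is fixed at half the most. Time passes only in rows, so rows that repeat a pose let the fingers close. It gives the time, the measured TCP pose, the force, the opening and the grip force at its end, in the units of the state.
- get_state(): the state, without advancing time (a new reading comes with each control period).
- camera(name): name is "side" or "top"; returns (picture, depth): 384x512x3 uint8, red, green, blue; 384x512 float32, mm along the optical axis (not along the pixel's ray), 0 where there is no reading.
- camera_info(name): a dict with "intrinsics" (3x3 intrinsics, pixels), "R" (3x3) and "t" (3): a world point X has camera coordinates R X + t. Camera axes: x right, y down, z forward; pixel columns grow to the right and rows downward; lengths in mm; the calibration is good to about 2 mm. A picture is of the moment at which its call begins. camera_info takes no time and is no camera call.
- sign_off(): hands the job in; it is judged then, once.
The state is a dict: "time_s": time; "joint_pos": joint angles; "dq": joint speeds; "effort": joint torques, N m; "ee_pos": TCP position; "ee_rot": TCP orientation; "contact_force": force on the tool from outside, world axes, zero at the start; "ft_torque": the same for the moment, N m; "opening": opening from 0.0 (shut) to 1.0 (fully open); "gripper_force": force on a finger pad.
Only numpy, scipy, OpenCV 4.12 (cv2) and the standard library are available. Lean on these libraries where they do the work, as an engineer would, in place of code of your own. Each camera call takes 0.05 s, during which the arm holds its last target. There are 200 camera calls.

### The job

The pump regulator is coming off hold: take every red hold tag off the stand, lifting each loop over its peg's upturned tip, and put them all in the yellow tray. Only when all the tags are in the tray, set the regulator's brass preload thumbscrew: turn it clockwise until it bottoms, then back it off by half a turn. Leave the other parts on the bench where they are.

Things in the scene. Friction and masses are not known exactly. Their poses are not given: they have to be found in the camera images.
- tag1: Red hold tag, may be absent: plastic block 24 (x) x 42 (y) x 50 mm tall, about 90 g, on it a rigid steel wire loop (wire 6 mm) in its y-z plane: upright legs at y = -14 and 14 mm (34 mm over the outsides), top of the loop 93 mm above the underside, opening 22 mm wide and 37 high. Origin: centre of the underside, z up through the loop. It hangs by the loop from a peg, underside 82 mm above the table.
- tag2: Red hold tag, may be absent: plastic block 24 (x) x 42 (y) x 50 mm tall, about 90 g, on it a rigid steel wire loop (wire 6 mm) in its y-z plane: upright legs at y = -14 and 14 mm (34 mm over the outsides), top of the loop 93 mm above the underside, opening 22 mm wide and 37 high. Origin: centre of the underside, z up through the loop. It hangs by the loop from a peg, underside 82 mm above the table.
- tag3: Red hold tag, may be absent: plastic block 24 (x) x 42 (y) x 50 mm tall, about 90 g, on it a rigid steel wire loop (wire 6 mm) in its y-z plane: upright legs at y = -14 and 14 mm (34 mm over the outsides), top of the loop 93 mm above the underside, opening 22 mm wide and 37 high. Origin: centre of the underside, z up through the loop. It hangs by the loop from a peg, underside 82 mm above the table.
- tag4: Red hold tag, may be absent: plastic block 24 (x) x 42 (y) x 50 mm tall, about 90 g, on it a rigid steel wire loop (wire 6 mm) in its y-z plane: upright legs at y = -14 and 14 mm (34 mm over the outsides), top of the loop 93 mm above the underside, opening 22 mm wide and 37 high. Origin: centre of the underside, z up through the loop. It hangs by the loop from a peg, underside 82 mm above the table.
- stand: Blue tag stand, fixed: 100 x 360 mm foot, two posts, cross bar along its y with its top at height 173 mm. Four level 7 mm pegs point to its -x (the robot) at y = -135, -45, 45, 135 mm, axis height 165 mm; 58 mm out from the bar each bends up, ending 74 mm out with its top at 182 mm, 14 mm above the level part. At most one tag a peg. Origin: on the table under the bar.
- tray: Yellow plastic return tray, loose, 0.6 kg: 170 x 170 mm outside, walls 4 mm thick and 35 mm high, floor 4 mm thick. Empty at the start. Origin: centre of its underside.
- regulator: Pump regulator, fixed: dark 130 x 130 mm foot, black 100 mm square block, on it a round aluminium dial plate (94 mm across, top 70 mm above the table) with black marks every 30 degrees. The brass thumbscrew stands upright in its middle. Origin: on the table under the screw's axis.
- thumbscrew (a joint): Angle of the preload thumbscrew in rad. It grows as the screw is turned clockwise seen from above (in); 0 is the outer stop, and the screw bottoms against a hard stop at 6.0. It stays where it is left (friction about 0.06 N m), and does not rise or sink as it turns. It starts between 0.5 and 2.1.
- wing (a point): Middle of the thumbscrew's brass wing, on the screw axis, 100 mm above the table; it turns with the screw. The wing is an upright flat bar 44 mm long (point x), 12 mm thick (point y), 28 mm high (86 to 114 mm above the table), one end of its top red. Below it: a collar 30 mm across, a boss 36 mm across, the dial plate.
- barrel: Steel pump barrel, 80 mm across and 60 mm high, loose. It is not part of the job and is to stay where it is.
- gasket: Dark rectangular frame gasket, 124 x 134 mm, 5 mm thick, loose. It is not part of the job and is to stay where it is.
- gear: Steel gear 64 mm across and 18 mm high with a 24 mm hub, 40 mm high in all, loose. It is not part of the job and is to stay where it is.
- bearing: Steel bearing ring 64 mm across, 18 mm high, loose. It is not part of the job and is to stay where it is.
- bush: Copper-coloured bush, 28 mm across, 40 mm high, standing, loose. It is not part of the job and is to stay where it is.
- shaft: Stepped steel shaft, 120 mm long, up to 36 mm thick, lying, loose. It is not part of the job and is to stay where it is.
There are look-alikes about, which are no part of the job. What is shaped like the tag2 but purple is not meant.

How it is judged:
By the outcome, as a careful person would: the job done as asked, in the order asked, and still so for the second after the job is handed in, with the robot touching nothing.
Of tag1, tag2, tag3, tag4 only 2 to 4 are there at a start; the rules pass over those that are not, and their reading is None.
At some moment in a run one of tray may be knocked a few centimetres aside while the robot is not near it.
Once in a run the grip may slacken for a moment while it holds something.
It also fails if it takes over 210 s, if anything falls off the work surface, if the arm or the gripper's body presses on something with over 40 N, if the wrist force passes 120 N, or if a joint passes its speed limit or range.

## Working session

There is one attempt and no reset: what is moved stays moved. The work goes in short steps, Python scripts to look and compute and a shell command to move; the robot and the scene stay as the last step left them, time stands still between calls to the robot, and variables do not carry over. Pictures are saved under pics/ and viewed, at most 14 in all, crops included, and the job is handed in when it is done.

```bash
mkdir -p pics; ls; cat > h.py <<'E'
import numpy as np,cv2
from station import get_state,camera,camera_info
from scipy.spatial.transform import Rotation as Ro
def snap(n,f):
    p,d=camera(n); np.savez(f'pics/{f}.npz',p=p,d=d); cv2.imwrite(f'pics/{f}.png',p[...,::-1]); return p,d
def world(n,d,u,v,z=None):
    c=camera_info(n);K,R,t=map(np.array,(c['intrinsics'],c['R'],c['t']))
    r=np.linalg.inv(K)@[u,v,1.]
    if z is None: s=d[int(v),int(u)]
    else:
        o=-R.T@t; q=R.T@r; s=(z-o[2])/q[2]
    return R.T@(r*s-t)
def cloud(n,d):
    c=camera_info(n);K,R,t=map(np.array,(c['intrinsics'],c['R'],c['t']))
    v,u=np.mgrid[:d.shape[0],:d.shape[1]]
    P=np.stack([u,v,np.ones_like(u)],-1)@np.linalg.inv(K).T*d[...,None]
    return (P-t)@R
E
python3 - <<'E'
from h import *
a,_=snap('top','t0');b,_=snap('side','s0')
for n in('top','side'):
    c=camera_info(n);print(n,(-np.array(c['R']).T@c['t']).round(),np.array(c['R']).round(2).tolist(),c['intrinsics'])
print(get_state())
E
```

```text
pics
top [ 468.  -57. 1255.] [[0.02, -1.0, -0.01], [-1.0, -0.02, -0.08], [0.08, 0.01, -1.0]] [[479.30399246   0.         252.22667681]
 [  0.         479.30399246 191.53496212]
 [  0.           0.           1.        ]]
side [ 466. -671.  776.] [[0.99, -0.15, -0.02], [-0.12, -0.72, -0.68], [0.09, 0.68, -0.73]] [[364.17278387   0.         255.31290067]
 [  0.         364.17278387 189.20944835]
 [  0.           0.           1.        ]]
{'time_s': 0.1, 'joint_pos': array([-1.40230855e+00,  2.63469989e-01, -4.88480619e-02,  1.25938086e+00,
        2.23042992e-05,  1.41547138e+00]), 'dq': array([ 0.00117381, -0.00178988,  0.00206056, -0.0004899 ,  0.0005406 ,
        0.0003169 ]), 'effort': array([ 3.40001665e-03, -6.38576603e+01,  3.85061967e+01,  1.00717272e-02,
       -5.88227954e-05,  1.29699720e-05]), 'ee_pos': array([ 166.99285235, -497.46722743,  202.28516014]), 'ee_rot': array([ 9.86921671e-01,  1.61199909e-01,  8.18177772e-06, -4.51357356e-04]), 'contact_force': array([-0.54595681, -1.26634347,  0.31066123]), 'ft_torque': array([0.01345488, 0.00490146, 0.01816732]), 'gripper_force': 0.0, 'opening': 0.9998801684046811}
```

View pics/t0.png

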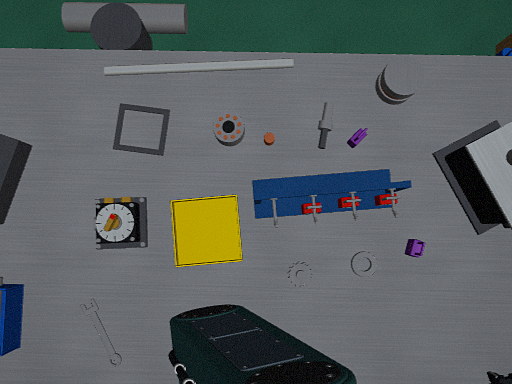

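View pics/s0.png

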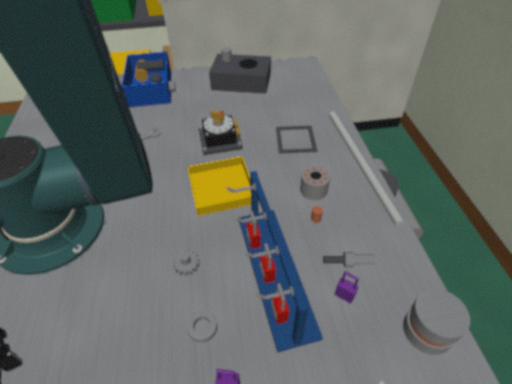

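Top view: red tags at (313,208), (350,202) and (388,200) on three pegs, and the peg at (275,212) is empty. The look-alikes are purple tags at (358,137) and (415,248), both on the table, so they are not meant. The tray is at (207,230) and the regulator at (117,222). I'll check these in a close crop and measure.

```bash
python3 - <<'E'
from h import *
z=np.load('pics/t0.npz');p,d=z['p'],z['d']
a=cv2.resize(p[155:235,245:415],(800,376),interpolation=cv2.INTER_CUBIC)
b=cv2.resize(p[190:255,90:155],(220,220),interpolation=cv2.INTER_CUBIC)
s=np.load('pics/s0.npz');q=cv2.resize(s['p'][175:345,225:325],(130,220),interpolation=cv2.INTER_CUBIC)
o=np.zeros((600,800,3),np.uint8);o[:376]=a;o[380:,:220]=b;o[380:,240:370]=q
cv2.imwrite('pics/c0.png',o[...,::-1])
P=cloud('top',d)
hsv=cv2.cvtColor(p,cv2.COLOR_RGB2HSV)
H,S,V=[hsv[...,i].astype(int) for i in range(3)]
def rect(m,name):
    X=P[m][:,:2].astype(np.float32);print(name,m.sum(),[np.round(t,1) for t in cv2.minAreaRect(X)],np.median(P[m],0).round(1), P[m].mean(0).round(1))
blue=(H>100)&(H<125)&(S>120);U=np.zeros_like(blue);U[160:225,245:420]=1
rect(blue&U&(abs(P[...,2]-173)<8),'bar')
rect(blue&U&(P[...,2]<20)&(P[...,2]>2),'foot')
yel=(H>22)&(H<35)&(S>150);T=np.zeros_like(blue);T[185:275,165:250]=1
rect(yel&T,'tray')
rect(yel&T&(P[...,2]>25),'trayrim')
red=((H<8)|(H>172))&(S>150)&U
n,l,st,c=cv2.connectedComponentsWithStats(red.astype(np.uint8))
for i in range(1,n):
    if st[i,4]>15: rect(l==i,('red',c[i].round(1)))
# regulator dial
G=np.zeros_like(blue);G[190:255,90:155]=1
rect(G&(abs(P[...,2]-70)<5),'dial');rect(G&(abs(P[...,2]-114)<8),'wing')
r2=((H<6)|(H>174))&(S>150)&G;rect(r2,'wingred')
# pegs: grey, z 160-185
g=U&(P[...,2]>155)&(S<90);
n,l,st,c=cv2.connectedComponentsWithStats(g.astype(np.uint8))
for i in range(1,n):
    if st[i,4]>15: rect(l==i,('peg',c[i].round(1)))
E
```

```text
bar 999 [array([ 546.6, -231.5]), array([ 46.8, 354.6]), np.float64(5.8)] [ 561.9 -228.6  173.7] [ 561.9 -229.4  173.6]
foot 3495 [array([ 567. , -229.9]), array([ 99.5, 359.3]), np.float64(5.8)] [ 575.1 -221.5   12.5] [ 570.4 -219.8   12.5]
tray 4433 [array([467.6,  52. ]), array([170.1, 215.9]), np.float64(6.4)] [464.9  70.9   5.2] [465.1  70.5  11. ]
trayrim 427 [array([467.7,  48.8]), array([169.4, 209.5]), np.float64(6.3)] [468.2  78.1  35.6] [465.4  72.1  66.5]
('red', array([382.3, 199.4])) 140 [array([ 546.9, -359.7]), array([22.9, 28.5]), np.float64(8.1)] [ 544.2 -352.2  130.3] [ 545.8 -355.3  125.1]
('red', array([344.2, 202. ])) 115 [array([ 511.2, -166.9]), array([ 25.5, 235.4]), np.float64(15.1)] [ 536.6 -263.9  131. ] [ 537.4 -263.6  136.5]
('red', array([306.4, 208.2])) 88 [array([ 522.6, -178.1]), array([22.9, 21.1]), np.float64(9.3)] [ 519.8 -174.9  130.7] [ 521.7 -176.3  128. ]
('red', array([356.5, 203.5])) 16 [array([ 534.8, -292.9]), array([7.4, 8. ]), np.float64(1.5)] [ 534.6 -293.6  132.3] [ 534.6 -293.1  132.2]
('red', array([317.9, 209.8])) 23 [array([ 517.8,
[... 307 characters left out ...]
89.5 113.9]
wingred 28 [array([481.9, 274.2]), array([97.2, 68. ]), np.float64(3.2)] [492.9 284.5 115.1] [489.  277.5  96.7]
('peg', array([393.2, 201. ])) 131 [array([ 489.4, -225.7]), array([ 65.3, 334.6]), np.float64(18.2)] [ 545.8 -367.7  171.5] [ 538.6 -360.2  197.1]
('peg', array([353.4, 204. ])) 125 [array([ 528. , -274.2]), array([30.8, 63.5]), np.float64(79.6)] [ 537.4 -278.4  170.7] [ 531.  -277.8  171.7]
('peg', array([313.9, 207.8])) 123 [array([ 518.9, -187.8]), array([30.5, 63.2]), np.float64(79.8)] [ 522.4 -189.1  171.9] [ 520.9 -188.6  172.2]
('peg', array([274.4, 210.2])) 87 [array([511.9, -97.6]), array([58.9, 15.8]), np.float64(1.0)] [514.3 -99.1 169.4] [513.8 -99.6 170.2]
```

View pics/c0.png

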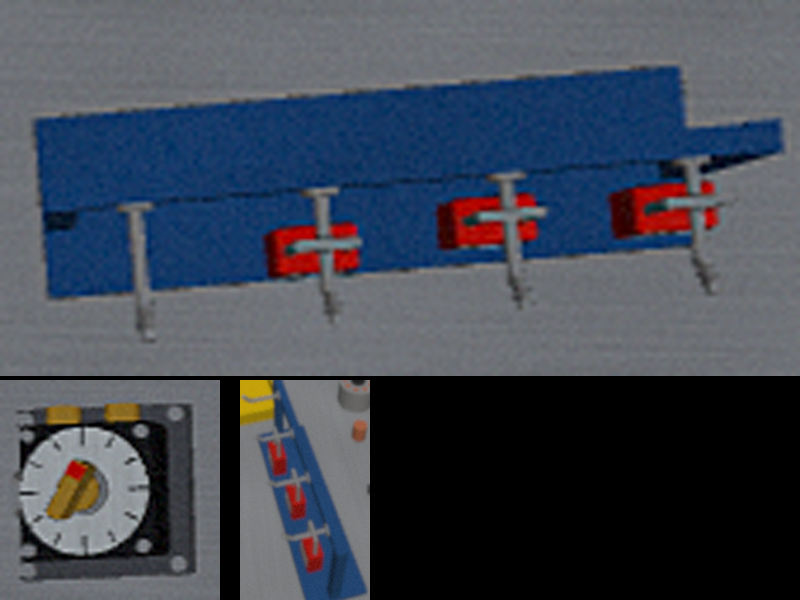

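Confirmed: three red tags on the stand, their loops parallel to it. The wing's red end points up-right in the crop. Next I work out the tag poses and the required moves.

```bash
cat >> h.py <<'E'
def go(x,y,z,yaw):
    "tool-down move: shift in tool axes + turn(z) deg from present pose; yaw deg of tool x"
    s=get_state();R=Ro.from_quat(s['ee_rot']);T=Ro.from_euler('z',yaw,degrees=True)*Ro.from_euler('x',180,degrees=True)
    dx=R.inv().apply(np.array([x,y,z])-s['ee_pos']);r=(R.inv()*T).as_rotvec(degrees=True)
    print('go',dx.round(1),r.round(1),'t',round(s['time_s'],1))
def tray(f):
    p,d=snap('top',f);h=cv2.cvtColor(p,cv2.COLOR_RGB2HSV);P=cloud('top',d)
    m=(h[...,0]>22)&(h[...,0]<35)&(h[...,1]>150)&(P[...,2]<45)&(P[...,2]>-10);m[:160]=0;m[300:]=0;m[:,:160]=0;m[:,300:]=0
    n,l,st,c=cv2.connectedComponentsWithStats(m.astype(np.uint8));i=1+st[1:,4].argmax()
    print('tray',[np.round(t,1) for t in cv2.minAreaRect(P[l==i][:,:2].astype(np.float32))],m.sum());return p,d
E
python3 - <<'E'
from h import *
z=np.load('pics/t0.npz');p,d=z['p'],z['d']
for n,u,v in(('A',315.1,206.6),('B',354,200.5),('C',391.6,198.1)): print(n,world('top',d,u,v,175).round(1))
for u,v in((245+150/4.706,155+335/4.706),(245+332/4.706,155+315/4.706),(245+519/4.706,155+302/4.706),(245+712/4.706,155+288/4.706)): print('tip',world('top',d,u,v,182).round(1))
s=Ro.from_euler('z',5.8,degrees=True)
for y in(-135,-45,45,135): print('peg40', (s.apply([-40,y,0])+[567,-230,0]).round(1))
P=cloud('top',d)
h=cv2.cvtColor(p,cv2.COLOR_RGB2HSV)
m=(h[...,0]>22)&(h[...,0]<35)&(h[...,1]>150)&(P[...,2]<45);m[:185]=0;m[275:]=0;m[:,:165]=0;m[:,250:]=0
print([np.round(t,1) for t in cv2.minAreaRect(P[m][:,:2].astype(np.float32))])
x,y,_=world('top',d,391.6,198.1,175)
go(x,y,230,5.8)
E
```

```text
A [ 523.4 -190.9  175. ]
B [ 538.8 -278.4  175. ]
C [ 545.7 -363.   175. ]
tip [ 477.7 -105.2  182. ]
tip [ 488.8 -191.3  182. ]
tip [ 496.6 -279.9  182. ]
tip [ 504.9 -371.3  182. ]
peg40 [ 540.8 -368.4    0. ]
peg40 [ 531.8 -278.8    0. ]
peg40 [ 522.7 -189.3    0. ]
peg40 [513.6 -99.7   0. ]
[array([465.4,  71.4]), array([170.1, 176.9]), np.float64(6.4)]
go [401.8  -7.  -27.6] [-0.1 -0.  12.8] t 0.1
```

```bash
python3 -m jog '[[0.68,60,-1,-28,0,0,6.4],[0.68,120,-1,-28,0,0,12.8],[0.68,180,-2,-28,0,0,12.8],[0.68,240,-2,-28,0,0,12.8],[0.68,300,-3,-28,0,0,12.8]]'
python3 - <<'E'
from h import *
go(545.5,-366,205,5.8)
E
```

```text
time_s: 0.72
ee_pos: [452.2, -398.4, 230.5]
ee_rot: [0.999, 0.05, -0.0, -0.0]
contact_force: [0.1, -0.8, 0.2]
opening: 0.677
gripper_force: 0.0
go [ 96.1 -22.9  25.5] [-0.  0. -0.] t 0.7
```

```bash
python3 -m jog '[[0.68,50,-15,0,0,0,0],[0.68,96,-23,0,0,0,0],[0.68,96,-23,25,0,0,0],[0.68,96,-23,25,0,0,0]]'
python3 - <<'E'
from h import *
p,d=snap('side','s1'); t,_=snap('top','t1')
o=np.zeros((560,800,3),np.uint8);o[:,:400]=cv2.resize(p[250:362,240:320],(400,560),interpolation=3);o[:400,400:]=cv2.resize(t[160:240,350:430],(400,400),interpolation=3)
cv2.imwrite('pics/c1.png',o[...,::-1]);go(545.5,-366,138,5.8)
E
```

```text
time_s: 1.23
ee_pos: [543.2, -366.0, 203.8]
ee_rot: [0.999, 0.051, -0.001, -0.001]
contact_force: [-0.6, 0.1, 0.6]
opening: 0.677
gripper_force: 0.0
go [ 2.4 -0.7 68.1] [-0.   0.  -0.1] t 1.3
```

View pics/c1.png

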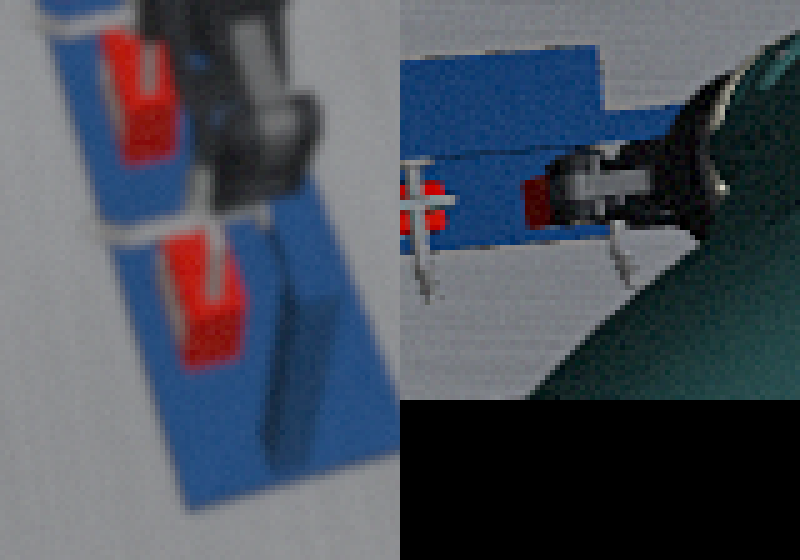

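The tag's loop at crop (215,240) lies below the gripper, which sits above and behind it as expected at this height. Descending.

```bash
python3 -m jog '[[0.68,1,0,25,0,0,0],[0.68,1,0,45,0,0,0],[0.68,1,0,56,0,0,0],[0.68,1,0,65,0,0,0],[0.68,1,0,65,0,0,0]]'
python3 -m jog '[[0.2,0,0,0,0,0,0],[0.2,0,0,0,0,0,0],[0.2,0,0,0,0,0,0],[0.2,0,0,0,0,0,0],[0.2,0,0,0,0,0,0]]'
```

```text
time_s: 1.95
ee_pos: [544.5, -366.9, 140.7]
ee_rot: [0.999, 0.05, -0.0, -0.0]
contact_force: [0.2, 0.6, 0.6]
opening: 0.679
gripper_force: 0.0
time_s: 2.58
ee_pos: [545.0, -366.2, 141.9]
ee_rot: [0.999, 0.05, 0.001, -0.0]
contact_force: [-2.0, 6.7, 9.1]
opening: 0.322
gripper_force: 58.5
```

```bash
python3 -m jog '[[0.2,0,0,-7,0,0,0],[0.2,0,0,-14,0,0,0],[0.2,0,0,-20,0,0,0],[0.2,0,0,-20,0,0,0]]'
python3 - <<'E'
from h import *
p,d=snap('side','s2')
cv2.imwrite('pics/c2.png',cv2.resize(p[250:362,230:330],(500,560),interpolation=3)[...,::-1])
E
```

```text
time_s: 3.08
ee_pos: [545.0, -367.1, 161.3]
ee_rot: [0.999, 0.05, 0.0, 0.0]
contact_force: [0.2, -0.7, 0.6]
opening: 0.198
gripper_force: 0.0
```

View pics/c2.png

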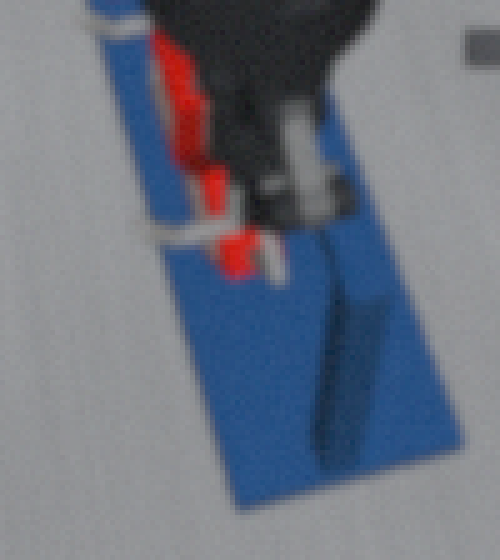

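The grip slipped off. Opening, raising and looking again.

```bash
python3 -m jog '[[0.7,0,0,0,0,0,0],[0.7,0,0,0,0,0,0],[0.7,0,0,0,0,0,0],[0.7,0,0,-50,0,0,0],[0.7,-60,0,-70,0,0,0]]'
python3 -m jog '[[0.7,-60,0,0,0,0,0],[0.7,-120,0,0,0,0,0],[0.7,-150,0,0,0,0,0],[0.7,-150,0,0,0,0,0]]'
python3 - <<'E'
from h import *
p,d=snap('side','s3'); t,_=snap('top','t3')
o=np.zeros((560,800,3),np.uint8);o[:,:400]=cv2.resize(p[250:362,240:320],(400,560),interpolation=3);o[:400,400:]=cv2.resize(t[160:240,350:430],(400,400),interpolation=3)
cv2.imwrite('pics/c3.png',o[...,::-1])
E
```

```text
time_s: 3.75
ee_pos: [488.0, -373.7, 232.3]
ee_rot: [0.999, 0.052, 0.001, 0.001]
contact_force: [-0.9, -1.1, 0.1]
opening: 0.698
gripper_force: 0.0
time_s: 4.25
ee_pos: [334.9, -388.0, 231.0]
ee_rot: [0.999, 0.049, 0.0, 0.0]
contact_force: [0.3, -0.3, 0.2]
opening: 0.695
gripper_force: 0.0
```

View pics/c3.png

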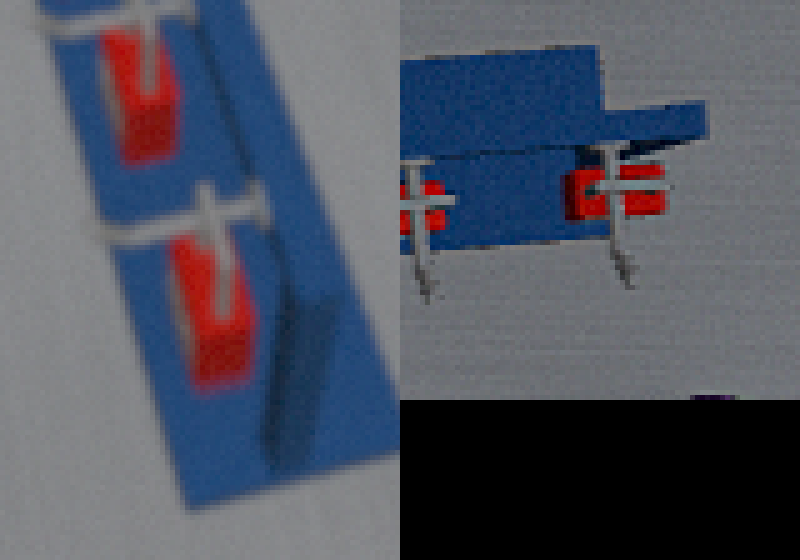

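The tag still hangs on its peg, shifted about 10 mm toward -y (loop at crop (634,187), peg at (613,187)). The pads probably closed on the loop's shoulder, too high up. I'll regrasp lower and close fully.

```bash
python3 - <<'E'
from h import *
print(world('top',None,396.8,197.4,175).round(1))
go(545.5,-373,205,5.8)
E
```

```text
[ 547.5 -374.7  175. ]
go [209.2   5.9  25.7] [ 0.  -0.  -0.1] t 4.3
```

```bash
python3 -m jog '[[0.75,60,2,0,0,0,0],[0.75,120,3,0,0,0,0],[0.75,180,5,0,0,0,0],[0.75,210,6,0,0,0,0],[0.75,210,6,25,0,0,0]]'
python3 -m jog '[[0.75,0,0,25,0,0,0],[0.75,0,0,45,0,0,0],[0.75,0,0,60,0,0,0],[0.75,0,0,70,0,0,0],[0.75,0,0,70,0,0,0]]'
python3 -m jog '[[0.75,0,0,4,0,0,0],[0.75,0,0,4,0,0,0]]'
```

```text
time_s: 4.97
ee_pos: [550.0, -372.0, 204.8]
ee_rot: [0.999, 0.052, 0.001, 0.001]
contact_force: [0.2, -0.0, -0.3]
opening: 0.751
gripper_force: 0.0
time_s: 5.6
ee_pos: [546.1, -372.5, 135.0]
ee_rot: [0.999, 0.05, -0.0, -0.0]
contact_force: [-0.4, -0.6, -0.2]
opening: 0.752
gripper_force: 0.0
time_s: 5.85
ee_pos: [546.1, -372.8, 131.6]
ee_rot: [0.999, 0.05, 0.0, 0.0]
contact_force: [-0.4, -0.4, 0.1]
opening: 0.754
gripper_force: 0.0
```

```bash
for i in 1; do python3 -m jog '[[0.5,0,0,0,0,0,0],[0.5,0,0,0,0,0,0],[0.4,0,0,0,0,0,0],[0.35,0,0,0,0,0,0]]'; done
python3 -m jog '[[0,0,0,0,0,0,0],[0,0,0,0,0,0,0],[0,0,0,0,0,0,0]]'
```

```text
time_s: 6.35
ee_pos: [546.2, -372.8, 132.0]
ee_rot: [0.999, 0.05, 0.0, 0.0]
contact_force: [-1.2, 1.6, 5.7]
opening: 0.378
gripper_force: 34.5
time_s: 6.72
ee_pos: [546.4, -373.1, 132.1]
ee_rot: [0.999, 0.05, 0.001, 0.001]
contact_force: [1.3, -1.3, 5.7]
opening: 0.363
gripper_force: 57.7
```

```bash
python3 -m jog '[[0,0,0,-2,0,0,0],[0,0,0,-4,0,0,0],[0,0,0,-6,0,0,0]]'; python3 -m jog '[[0,0,0,-5,0,0,0],[0,0,0,-10,0,0,0],[0,0,0,-14,0,0,0],[0,0,0,-14,0,0,0]]'
python3 - <<'E'
from h import *
p,d=snap('side','s4')
cv2.imwrite('pics/c4.png',cv2.resize(p[250:362,230:330],(500,560),interpolation=3)[...,::-1])
E
```

```text
time_s: 7.1
ee_pos: [545.9, -372.6, 137.4]
ee_rot: [0.999, 0.05, -0.0, -0.0]
contact_force: [-0.6, 0.2, -1.5]
opening: 0.362
gripper_force: 57.8
time_s: 7.6
ee_pos: [546.2, -372.8, 151.8]
ee_rot: [0.999, 0.05, 0.0, 0.0]
contact_force: [-0.3, -0.2, -1.9]
opening: 0.364
gripper_force: 57.8
```

View pics/c4.png

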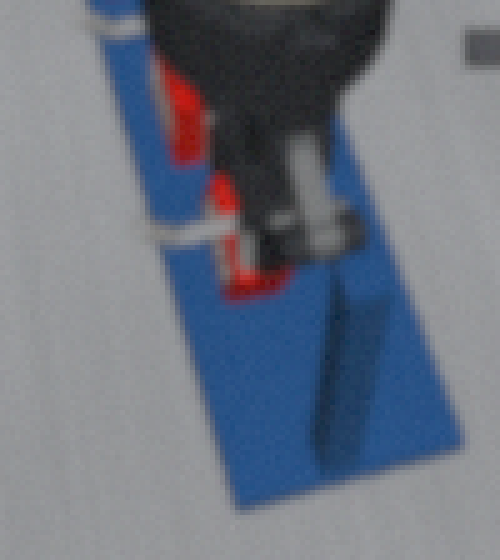

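Held: the block has risen with the gripper and the weight shows in the force. Sliding it out along the peg.

```bash
python3 -m jog '[[0,0,-4,0,0,0,0],[0,-12,-4,0,0,0,0],[0,-24,-4,0,0,0,0],[0,-34,-4,0,0,0,0]]'; python3 -m jog '[[0,-12,0,0,0,0,0],[0,-24,0,0,0,0,0],[0,-40,0,0,0,0,0],[0,-60,0,0,0,0,0],[0,-80,0,-10,0,0,0]]'
python3 - <<'E'
from h import *
tray('t5');go(420,-300,190,5.8);go(420,20,190,5.8)
E
```

```text
time_s: 8.15
ee_pos: [510.6, -372.3, 151.6]
ee_rot: [0.999, 0.05, -0.0, 0.0]
contact_force: [-0.3, 1.1, -1.1]
opening: 0.36
gripper_force: 57.9
time_s: 8.78
ee_pos: [430.6, -379.9, 161.4]
ee_rot: [0.999, 0.05, -0.0, -0.0]
contact_force: [0.6, 0.4, -1.1]
opening: 0.361
gripper_force: 57.9
tray [array([465.2,  71.4]), array([169.4, 176. ]), np.float64(6.2)] 4414
go [ -1.2 -81.1 -26.7] [ 0.1  0.  -0.1] t 8.8
go [  30.6 -399.5  -27. ] [ 0.1  0.  -0.1] t 8.8
```

```bash
python3 -m jog '[[0,0,-50,-15,0,0,0],[0,0,-100,-27,0,0,0],[0,0,-150,-27,0,0,0],[0,0,-200,-27,0,0,0],[0,0,-240,-27,0,0,0]]'; python3 -m jog '[[0,10,-50,0,0,0,0],[0,20,-100,0,0,0,0],[0,40,-150,0,0,0,0],[0,60,-200,0,0,0,0],[0,60,-220,0,0,0,0]]'
python3 - <<'E'
from h import *
tray('t6');go(515,76,62,6);print(get_state()['opening'])
E
```

```text
time_s: 9.45
ee_pos: [407.5, -139.9, 189.1]
ee_rot: [0.999, 0.05, 0.001, 0.0]
contact_force: [1.0, 0.2, -1.1]
opening: 0.363
gripper_force: 58.0
time_s: 10.07
ee_pos: [446.2, 85.7, 188.9]
ee_rot: [0.999, 0.051, 0.001, -0.0]
contact_force: [-1.1, -0.4, -1.3]
opening: 0.363
gripper_force: 58.1
tray [array([465.7,  66.9]), array([169.5, 167.3]), np.float64(6.3)] 2756
go [ 68.   17.7 126.9] [-0.  -0.  -0.1] t 10.1
0.3631483333802161
```

```bash
python3 -m jog '[[0,40,12,20,0,0,0],[0,68,18,60,0,0,0],[0,68,18,100,0,0,0],[0,68,18,120,0,0,0],[0,68,18,124,0,0,0]]'; python3 -m jog '[[0,0,0,3,0,0,0],[0,0,0,6,0,0,0],[0,0,0,8,0,0,0],[0,0,0,8,0,0,0]]'
```

```text
time_s: 10.75
ee_pos: [514.6, 71.8, 63.9]
ee_rot: [0.999, 0.05, -0.001, -0.0]
contact_force: [-1.1, 0.2, 0.1]
opening: 0.358
gripper_force: 58.1
time_s: 11.25
ee_pos: [517.3, 72.2, 58.5]
ee_rot: [0.999, 0.05, 0.002, 0.0]
contact_force: [0.2, -1.8, 16.8]
opening: 0.358
gripper_force: 61.0
```

```bash
python3 -m jog '[[0,0,0,-2,0,0,0],[0.6,0,0,-2,0,0,0],[0.6,0,0,-2,0,0,0],[0.6,0,0,-2,0,0,0],[0.6,0,0,-20,0,0,0]]';python3 -m jog '[[0.6,0,0,-50,0,0,0],[0.6,0,0,-100,0,0,0],[0.7,-40,60,-140,0,0,0],[0.7,-60,120,-140,0,0,0],[0.7,-60,170,-140,0,0,0]]'
python3 - <<'E'
from h import *
p,d=tray('t7');s,_=snap('side','s7')
o=np.zeros((480,800,3),np.uint8);o[:,:400]=cv2.resize(s[150:270,180:280],(400,480),interpolation=3);o[:400,400:]=cv2.resize(p[180:280,160:260],(400,400),interpolation=3)
cv2.imwrite('pics/c7.png',o[...,::-1]);go(538.8,-278.4,205,5.8);go(430,-278,205,5.8)
E
```

```text
time_s: 11.88
ee_pos: [514.3, 72.5, 75.7]
ee_rot: [0.999, 0.05, -0.001, -0.0]
contact_force: [0.2, -0.2, 0.4]
opening: 0.6
gripper_force: 0.0
time_s: 12.5
ee_pos: [471.8, -99.3, 217.3]
ee_rot: [0.999, 0.051, 0.001, 0.0]
contact_force: [1.4, 0.0, 0.5]
opening: 0.702
gripper_force: 0.0
tray [array([465.1,  71.7]), array([169.6, 176.5]), np.float64(6.2)] 3700
go [ 49.4 181.   11.7] [ 0.1 -0.  -0.4] t 12.6
go [-58.9 170.3  11.6] [ 0.1 -0.  -0.4] t 12.6
```

View pics/c7.png

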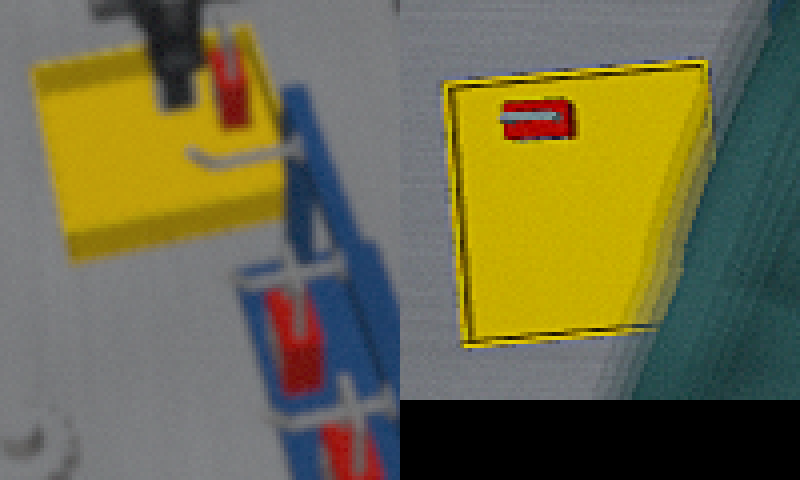

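The first tag stands upright in the tray at crop (537,118). Next is tag B.

```bash
python3 -m jog '[[0.75,10,50,0,0,0,0],[0.75,20,100,0,0,0,0],[0.75,35,150,0,0,0,0],[0.75,49,180,0,0,0,0],[0.75,49,180,10,0,0,0]]'; python3 - <<'E'
from h import *
go(538.5,-278.5,132,5.8)
E
```

```text
time_s: 13.22
ee_pos: [540.3, -273.7, 205.4]
ee_rot: [0.999, 0.049, -0.0, -0.0]
contact_force: [-0.9, 1.2, -0.3]
opening: 0.748
gripper_force: 0.0
go [-2.3  4.6 73.4] [-0.   0.  -0.1] t 13.2
```

```bash
python3 -m jog '[[0.75,0,2,25,0,0,0],[0.75,0,2,45,0,0,0],[0.75,0,2,60,0,0,0],[0.75,0,2,73,0,0,0],[0.75,0,2,73,0,0,0]]'
python3 -m jog '[[0.5,0,0,0,0,0,0],[0.4,0,0,0,0,0,0],[0,0,0,0,0,0,0],[0,0,0,0,0,0,0],[0,0,0,0,0,0,0]]'
```

```text
time_s: 13.85
ee_pos: [539.2, -273.7, 132.6]
ee_rot: [0.999, 0.05, -0.0, -0.0]
contact_force: [-0.1, -0.2, 0.0]
opening: 0.746
gripper_force: 0.0
time_s: 14.48
ee_pos: [540.0, -274.6, 134.1]
ee_rot: [0.999, 0.05, 0.001, 0.001]
contact_force: [-0.5, -0.8, 5.2]
opening: 0.36
gripper_force: 58.8
```

```bash
python3 -m jog '[[0,0,2,-7,0,0,0],[0,0,4,-14,0,0,0],[0,0,4,-20,0,0,0],[0,0,4,-20,0,0,0]]'; python3 -m jog '[[0,-12,0,0,0,0,0],[0,-24,0,0,0,0,0],[0,-36,0,0,0,0,0],[0,-48,0,0,0,0,0],[0,-60,0,0,0,0,0]]'
```

```text
time_s: 14.98
ee_pos: [540.2, -278.3, 153.8]
ee_rot: [0.999, 0.05, 0.0, 0.0]
contact_force: [-0.1, -0.4, -0.8]
opening: 0.358
gripper_force: 59.3
time_s: 15.6
ee_pos: [479.3, -284.3, 153.4]
ee_rot: [0.999, 0.05, 0.0, 0.0]
contact_force: [0.0, -0.4, -1.0]
opening: 0.356
gripper_force: 59.3
```

```bash
python3 -m jog '[[0,-20,0,0,0,0,0],[0,-50,0,-10,0,0,0],[0,-55,0,-40,0,0,0],[0,-55,0,-40,0,0,0]]'
python3 - <<'E'
from h import *
tray('t8');go(465,71.5,190,6)
E
```

```text
time_s: 16.1
ee_pos: [425.5, -290.5, 195.1]
ee_rot: [0.999, 0.05, 0.001, 0.001]
contact_force: [0.1, 0.0, -0.5]
opening: 0.357
gripper_force: 59.5
tray [array([465.1,  71.7]), array([169.7, 176.6]), np.float64(6.2)] 4231
go [  75.4 -355.8    3.5] [ 0.1 -0.1 -0.3] t 16.1
```

```bash
python3 -m jog '[[0,0,-60,0,0,0,0],[0,0,-110,0,0,0,0],[0,0,-160,0,0,0,0],[0,0,-200,0,0,0,0]]'; python3 -m jog '[[0,25,-50,0,0,0,0],[0,50,-100,0,0,0,0],[0,75,-150,0,0,0,0],[0,75,-156,0,0,0,0],[0,75,-156,0,0,0,0]]'
python3 - <<'E'
from h import *
tray('t9');go(465,71.5,60,6)
E
```

```text
time_s: 16.65
ee_pos: [404.7, -88.8, 192.4]
ee_rot: [0.999, 0.05, -0.0, -0.0]
contact_force: [0.3, -0.2, -0.2]
opening: 0.354
gripper_force: 59.6
time_s: 17.27
ee_pos: [464.0, 72.2, 192.5]
ee_rot: [0.999, 0.051, -0.001, 0.0]
contact_force: [-0.0, 0.5, -0.5]
opening: 0.353
gripper_force: 59.7
tray [array([469.1,  35.7]), array([169.3, 104.1]), np.float64(6.1)] 2133
go [1.100e+00 1.000e-01 1.328e+02] [ 0.   0.1 -0.2] t 17.3
```

```bash
python3 -m jog '[[0,0,0,40,0,0,0],[0,0,0,80,0,0,0],[0,0,0,115,0,0,0],[0,0,0,124,0,0,0],[0,0,0,127,0,0,0]]'; python3 -m jog '[[0,0,0,3,0,0,0],[0,0,0,5,0,0,0],[0,0,0,7,0,0,0]]'
```

```text
time_s: 17.95
ee_pos: [464.6, 71.4, 66.7]
ee_rot: [0.999, 0.05, 0.0, 0.0]
contact_force: [1.0, -0.8, 0.5]
opening: 0.355
gripper_force: 59.7
time_s: 18.32
ee_pos: [464.8, 72.1, 59.6]
ee_rot: [0.999, 0.05, 0.0, 0.0]
contact_force: [0.3, 0.5, -1.3]
opening: 0.356
gripper_force: 59.7
```

```bash
python3 -m jog '[[0,0,0,2,0,0,0],[0,0,0,3,0,0,0],[0,0,0,3,0,0,0]]';python3 -m jog '[[0.6,0,0,0,0,0,0],[0.6,0,0,0,0,0,0],[0.6,0,0,0,0,0,0],[0.6,0,0,-20,0,0,0],[0.6,0,0,-50,0,0,0]]';python3 -m jog '[[0.6,0,0,-50,0,0,0],[0.7,-10,0,-100,0,0,0],[0.7,-40,60,-110,0,0,0],[0.7,-40,120,-110,0,0,0],[0.7,-40,170,-110,0,0,0]]'
python3 - <<'E'
from h import *
p,d=tray('t10');s,_=snap('side','s10')
o=np.zeros((480,800,3),np.uint8);o[:,:400]=cv2.resize(s[150:270,180:280],(400,480),interpolation=3);o[:400,400:]=cv2.resize(p[180:280,160:260],(400,400),interpolation=3)
cv2.imwrite('pics/c10.png',o[...,::-1]);go(523.5,-190,205,5.8)
E
```

```text
time_s: 18.7
ee_pos: [466.0, 72.4, 57.7]
ee_rot: [0.999, 0.05, 0.002, -0.0]
contact_force: [-1.5, 2.3, 20.0]
opening: 0.357
gripper_force: 61.9
time_s: 19.32
ee_pos: [463.8, 72.1, 106.3]
ee_rot: [0.999, 0.05, -0.001, -0.0]
contact_force: [0.6, -0.2, -0.6]
opening: 0.603
gripper_force: 0.0
time_s: 19.95
ee_pos: [441.5, -103.0, 216.7]
ee_rot: [0.999, 0.05, 0.0, 0.0]
contact_force: [1.0, 0.9, -0.4]
opening: 0.702
gripper_force: 0.0
tray [array([464.9,  71.5]), array([169.6, 176.4]), np.float64(6.2)] 3939
go [73.  92.3 11.1] [ 0.   0.  -0.3] t 20.1
```

View pics/c10.png

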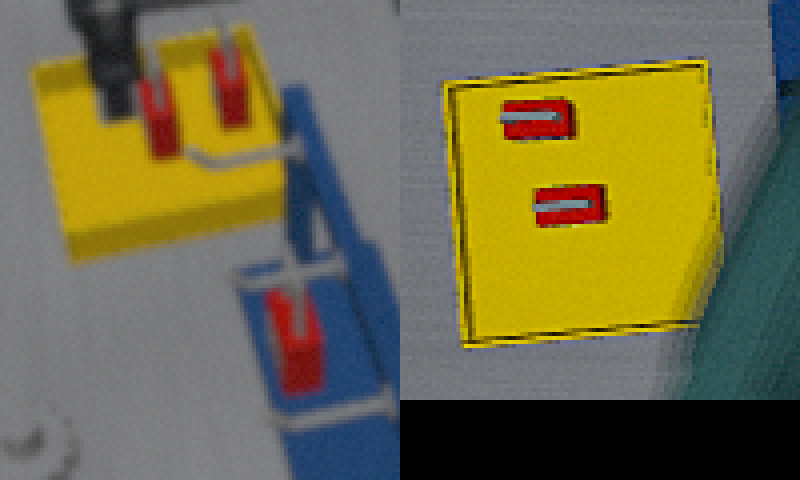

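Two tags stand in the tray at (537,118) and (570,205), and the second peg is empty. Last tag next.

```bash
python3 -m jog '[[0.75,25,40,0,0,0,0],[0.75,50,80,0,0,0,0],[0.75,72,91,0,0,0,0],[0.75,73,92,11,0,0,0],[0.75,73,92,11,0,0,0]]'; python3 -m jog '[[0.75,0,0,25,0,0,0],[0.75,0,0,45,0,0,0],[0.75,0,0,60,0,0,0],[0.75,0,0,73,0,0,0],[0.75,0,0,73,0,0,0]]'
python3 -m jog '[[0.5,0,0,0,0,0,0],[0.4,0,0,0,0,0,0],[0,0,0,0,0,0,0],[0,0,0,0,0,0,0],[0,0,0,0,0,0,0]]'
```

```text
time_s: 20.68
ee_pos: [522.5, -184.3, 204.2]
ee_rot: [0.999, 0.05, -0.001, -0.001]
contact_force: [-0.8, 1.1, 0.1]
opening: 0.753
gripper_force: 0.0
time_s: 21.3
ee_pos: [522.9, -184.7, 131.9]
ee_rot: [0.999, 0.05, -0.0, -0.0]
contact_force: [0.1, -0.4, 1.1]
opening: 0.746
gripper_force: 0.0
time_s: 21.92
ee_pos: [524.0, -185.6, 133.1]
ee_rot: [0.999, 0.05, 0.001, 0.0]
contact_force: [-0.2, -1.1, 5.9]
opening: 0.361
gripper_force: 58.7
```

```bash
python3 -m jog '[[0,0,2,-7,0,0,0],[0,0,4,-14,0,0,0],[0,0,4,-20,0,0,0],[0,0,4,-20,0,0,0]]'; python3 -m jog '[[0,-12,0,0,0,0,0],[0,-24,0,0,0,0,0],[0,-36,0,0,0,0,0],[0,-48,0,0,0,0,0],[0,-60,0,0,0,0,0]]'
```

```text
time_s: 22.42
ee_pos: [524.2, -189.4, 152.8]
ee_rot: [0.999, 0.05, 0.0, 0.0]
contact_force: [-0.4, -0.1, -0.8]
opening: 0.361
gripper_force: 59.3
time_s: 23.05
ee_pos: [463.3, -195.4, 152.3]
ee_rot: [0.999, 0.05, 0.0, -0.0]
contact_force: [-0.1, -0.1, -1.3]
opening: 0.357
gripper_force: 59.3
```

```bash
python3 -m jog '[[0,-20,0,0,0,0,0],[0,-40,0,-10,0,0,0],[0,-50,0,-40,0,0,0],[0,-50,0,-40,0,0,0]]'
python3 - <<'E'
from h import *
tray('t11');go(415.5,67,190,6)
E
```

```text
time_s: 23.55
ee_pos: [414.4, -201.1, 194.6]
ee_rot: [0.999, 0.05, 0.001, 0.001]
contact_force: [1.0, -0.5, -1.0]
opening: 0.358
gripper_force: 59.5
tray [array([465.3,  71.4]), array([169.9, 176. ]), np.float64(6.3)] 4056
go [  27.7 -266.4    3. ] [ 0.1 -0.1 -0.3] t 23.6
```

```bash
python3 -m jog '[[0,6,-55,0,0,0,0],[0,12,-110,0,0,0,0],[0,18,-165,0,0,0,0],[0,27,-220,0,0,0,0],[0,27,-266,0,0,0,0]]'; python3 -m jog '[[0,0,0,0,0,0,0],[0,0,0,40,0,0,0]]'
python3 - <<'E'
from h import *
tray('t12');go(415.5,67,60,6)
E
```

```text
time_s: 24.22
ee_pos: [414.4, 69.0, 191.8]
ee_rot: [0.999, 0.051, -0.0, -0.0]
contact_force: [1.2, -0.7, -0.7]
opening: 0.357
gripper_force: 59.6
time_s: 24.48
ee_pos: [416.3, 67.1, 153.0]
ee_rot: [0.999, 0.051, 0.002, 0.0]
contact_force: [0.2, -0.9, -2.3]
opening: 0.355
gripper_force: 59.7
tray [array([465.3,  71.4]), array([169.4, 176.1]), np.float64(6.2)] 2669
go [ 2.7  0.1 87.6] [-0.   0.2 -0.2] t 24.5
```

```bash
python3 -m jog '[[0,0,0,40,0,0,0],[0,0,0,70,0,0,0],[0,0,0,80,0,0,0],[0,0,0,85,0,0,0],[0,0,0,88,0,0,0]]'; python3 -m jog '[[0,0,0,1,0,0,0],[0,0,0,2,0,0,0],[0,0,0,2,0,0,0]]'
```

```text
time_s: 25.15
ee_pos: [415.3, 66.9, 64.9]
ee_rot: [0.999, 0.05, 0.001, 0.0]
contact_force: [0.5, -1.3, -1.1]
opening: 0.362
gripper_force: 59.7
time_s: 25.52
ee_pos: [414.8, 67.1, 62.5]
ee_rot: [0.999, 0.05, 0.0, 0.0]
contact_force: [-0.2, 0.5, -0.7]
opening: 0.356
gripper_force: 59.7
```

```bash
python3 -m jog '[[0,0,0,2,0,0,0],[0,0,0,4,0,0,0],[0,0,0,5,0,0,0],[0,0,0,5,0,0,0]]';python3 -m jog '[[0.6,0,0,0,0,0,0],[0.6,0,0,0,0,0,0],[0.6,0,0,0,0,0,0],[0.6,0,0,-20,0,0,0],[0.6,0,0,-50,0,0,0]]';python3 -m jog '[[0.6,0,0,-50,0,0,0],[0.6,0,0,-100,0,0,0],[0.6,0,60,-110,0,0,0],[0.6,0,120,-110,0,0,0],[0.6,0,170,-110,0,0,0]]'
python3 - <<'E'
from h import *
p,d=tray('t13');P=cloud('top',d)
o=np.zeros((400,800,3),np.uint8);o[:,:400]=cv2.resize(p[180:280,160:260],(400,400),interpolation=3);o[:,400:]=cv2.resize(p[197:247,92:142],(400,400),interpolation=3)
cv2.imwrite('pics/c13.png',o[...,::-1])
G=np.zeros(d.shape,bool);G[190:255,90:155]=1;m=G&(abs(P[...,2]-114)<6)
X=P[m][:,:2].astype(np.float32);c,s,a=cv2.minAreaRect(X);print(c,s,a,m.sum())
print(cv2.boxPoints((c,s,a)).round(),X.mean(0))
print(get_state()['joint_pos'].round(2))
E
```

```text
time_s: 26.02
ee_pos: [414.7, 67.1, 57.2]
ee_rot: [0.999, 0.05, -0.0, -0.0]
contact_force: [-0.2, 0.5, -1.3]
opening: 0.358
gripper_force: 59.7
time_s: 26.65
ee_pos: [414.1, 67.1, 107.5]
ee_rot: [0.999, 0.05, -0.001, -0.0]
contact_force: [0.4, -0.5, -0.2]
opening: 0.599
gripper_force: 0.0
time_s: 27.28
ee_pos: [431.8, -104.1, 217.6]
ee_rot: [0.999, 0.05, 0.0, 0.0]
contact_force: [1.6, 0.4, 0.0]
opening: 0.602
gripper_force: 0.0
tray [array([465.4,  71.2]), array([169.5, 176.1]), np.float64(6.3)] 3838
(481.14434814453125, 290.7585754394531) (12.949380874633789, 42.91563415527344) 63.08384704589844 100
[[459. 295.]
 [497. 275.]
 [503. 287.]
 [465. 306.]] [480.95276 289.80408]
[-0.43  0.12 -0.19  1.25 -0.    2.62]
```

View pics/c13.png

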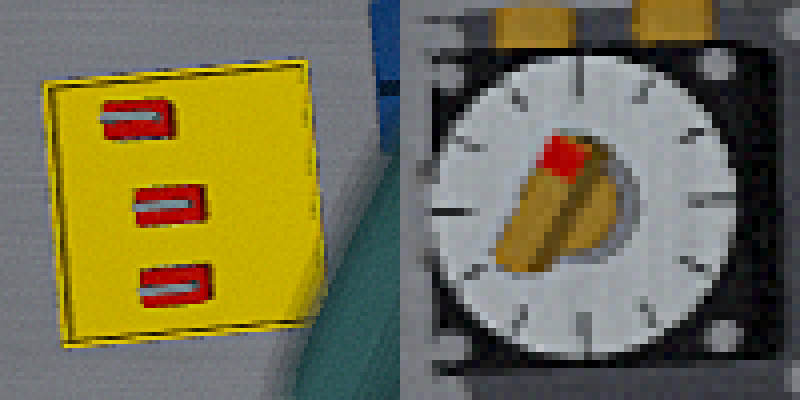

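All three tags are in the tray, at (138,118), (170,205) and (175,287). The wing's red end points to about yaw -27° (+x, -y), seen at crop (565,157). Moving above the screw.

```bash
python3 -m jog '[[0.6,0,-60,0,0,0,-10],[0.6,0,-120,0,0,0,-20],[0.6,0,-180,0,0,0,-30],[0.6,0,-240,0,0,0,-40],[0.6,0,-300,0,0,0,-50]]'
python3 -m jog '[[0.6,0,0,0,0,0,-10],[0.6,0,0,0,0,0,-20],[0.6,0,0,0,0,0,-30],[0.6,0,0,0,0,0,-40],[0.6,0,0,0,0,0,-50]]'
python3 -m jog '[[0.6,0,0,0,0,0,-10],[0.6,0,0,0,0,0,-20],[0.6,0,0,0,0,0,-30],[0.6,0,0,0,0,0,-40],[0.6,0,0,0,0,0,-50]]'
python3 -m jog '[[0.6,0,0,0,0,0,-10],[0.6,0,0,0,0,0,-20],[0.6,0,0,0,0,0,-30],[0.6,0,0,0,0,0,-40],[0.6,0,0,0,0,0,-50]]'
python3 -m jog '[[0.6,0,0,0,0,0,-10],[0.6,0,0,0,0,0,-20],[0.6,0,0,0,0,0,-30],[0.6,0,0,0,0,0,-40],[0.6,0,0,0,0,0,-50]]'
python3 - <<'E'
from h import *
go(481,290,150,-27);print(get_state()['joint_pos'].round(2))
E
```

```text
time_s: 27.95
ee_pos: [401.2, 198.4, 217.5]
ee_rot: [0.883, 0.47, 0.0, 0.0]
contact_force: [1.2, -0.1, -0.1]
opening: 0.603
gripper_force: 0.0
time_s: 28.58
ee_pos: [401.6, 196.5, 217.3]
ee_rot: [0.601, 0.799, -0.0, -0.0]
contact_force: [0.2, 0.0, 0.1]
opening: 0.601
gripper_force: 0.0
time_s: 29.2
ee_pos: [401.6, 196.4, 217.3]
ee_rot: [0.207, 0.978, -0.0, -0.0]
contact_force: [-0.2, 0.1, 0.1]
opening: 0.595
gripper_force: 0.0
time_s: 29.82
ee_pos: [401.6, 196.4, 217.3]
ee_rot: [-0.226, 0.974, 0.0, -0.0]
contact_force: [-0.6, 0.1, 0.4]
opening: 0.6
gripper_force: 0.0
time_s: 30.45
ee_pos: [401.6, 196.5, 217.3]
ee_rot: [-0.616, 0.788, 0.0, -0.0]
contact_force: [0.8, 0.8, 0.1]
opening: 0.599
gripper_force: 0.0
go [-109.9  -54.5   67.3] [  0.    0.  -76.9] t 30.4
[ 0.27  0.12 -0.19  1.26  0.   -1.06]
```

```bash
python3 -m jog '[[0.6,-30,-15,0,0,0,-10],[0.6,-60,-30,0,0,0,-20],[0.6,-90,-45,0,0,0,-30],[0.6,-110,-54,0,0,0,-40],[0.6,-110,-54,0,0,0,-50]]'
python3 -m jog '[[0.6,0,0,20,0,0,-9],[0.6,0,0,40,0,0,-18],[0.6,0,0,60,0,0,-27],[0.6,0,0,60,0,0,-27]]'
python3 - <<'E'
from h import *
go(481,290,90,-27);print(get_state()['joint_pos'].round(2))
E
```

```text
time_s: 31.08
ee_pos: [481.7, 290.8, 216.6]
ee_rot: [0.892, -0.453, -0.0, 0.0]
contact_force: [0.0, 0.3, 0.2]
opening: 0.603
gripper_force: 0.0
time_s: 31.58
ee_pos: [480.3, 289.5, 156.3]
ee_rot: [0.972, -0.236, -0.001, 0.001]
contact_force: [0.6, 1.2, 1.3]
opening: 0.601
gripper_force: 0.0
go [ 0.5 -0.9 66.3] [ 0.1  0.1 -0.3] t 31.6
[ 0.4   0.34 -0.06  1.17  0.   -2.27]
```

```bash
python3 -m jog '[[0.6,0,-1,25,0,0,0],[0.6,0,-1,45,0,0,0],[0.6,0,-1,58,0,0,0],[0.6,0,-1,65,0,0,0],[0.6,0,-1,65,0,0,0]]'
python3 -m jog '[[0.3,0,0,0,0,0,0],[0.3,0,0,0,0,0,0],[0,0,0,0,0,0,0],[0,0,0,0,0,0,0],[0,0,0,0,0,0,0]]'
python3 -c "
from h import *
s=get_state();print(s['ft_torque'].round(2),s['joint_pos'].round(3))"
```

```text
time_s: 32.2
ee_pos: [481.6, 290.7, 92.5]
ee_rot: [0.972, -0.236, -0.0, 0.0]
contact_force: [0.2, -0.1, 1.1]
opening: 0.599
gripper_force: 0.0
time_s: 32.83
ee_pos: [481.6, 290.6, 92.3]
ee_rot: [0.972, -0.236, 0.0, -0.0]
contact_force: [0.4, -0.0, -0.2]
opening: 0.002
gripper_force: 0.0
[0.05 0.01 0.05] [ 0.398  0.381 -0.179  1.01   0.    -2.268]
```

```bash
python3 - <<'E'
from h import *
s,_=snap('side','s14');p,_=snap('top','t14')
o=np.zeros((400,800,3),np.uint8);o[:,:400]=cv2.resize(s[90:160,185:255],(400,400),interpolation=3);o[:,400:]=cv2.resize(p[187:257,82:152],(400,400),interpolation=3)
cv2.imwrite('pics/c14.png',o[...,::-1])
E
```

```text
(no output)
```

View pics/c14.png

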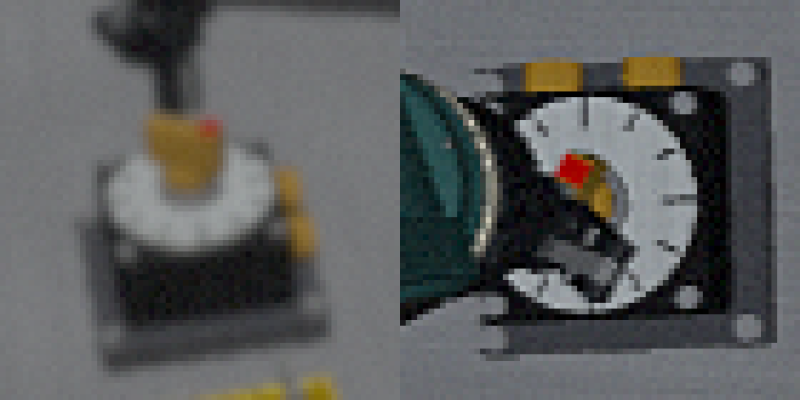

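```bash
python3 - <<'E'
from h import *
for n,f in(('side','s14'),('top','t14')):
    z=np.load(f'pics/{f}.npz');P=cloud(n,z['d']);p=z['p']
    m=(abs(P[...,0]-481)<70)&(abs(P[...,1]-290)<70)&(P[...,2]>78)&(P[...,2]<240)&(z['d']>0)
    br=m&(p[...,0].astype(int)>p[...,2]+60)
    dk=m&~br&(p.max(-1)<110)
    print(n,'brass',np.percentile(P[br],[2,50,98],0).round().tolist())
    for a in range(80,240,15):
        k=dk&(P[...,2]>=a)&(P[...,2]<a+15)
        if k.sum()>3: print(a,k.sum(),np.percentile(P[k],[5,50,95],0).round().tolist())
print({k:np.round(v,2) for k,v in get_state().items()})
E
```

```text
side brass [[466.0, 275.0, 84.0], [481.0, 284.0, 103.0], [497.0, 294.0, 116.0]]
80 8 [[488.0, 274.0, 80.0], [492.0, 276.0, 83.0], [495.0, 280.0, 90.0]]
95 4 [[496.0, 274.0, 96.0], [499.0, 276.0, 103.0], [500.0, 277.0, 106.0]]
110 5 [[470.0, 279.0, 113.0], [483.0, 284.0, 124.0], [498.0, 290.0, 125.0]]
125 24 [[469.0, 275.0, 127.0], [481.0, 280.0, 133.0], [493.0, 288.0, 139.0]]
140 35 [[470.0, 274.0, 142.0], [482.0, 280.0, 146.0], [492.0, 287.0, 153.0]]
155 31 [[465.0, 264.0, 156.0], [487.0, 283.0, 167.0], [497.0, 298.0, 170.0]]
170 60 [[460.0, 249.0, 171.0], [483.0, 273.0, 177.0], [507.0, 316.0, 184.0]]
185 75 [[453.0, 241.0, 187.0], [483.0, 272.0, 192.0], [511.0, 321.0, 199.0]]
200 117 [[446.0, 232.0, 201.0], [475.0, 261.0, 209.0], [514.0, 330.0, 214.0]]
215 108 [[455.0, 241.0, 216.0], [480.0, 264.0, 222.0], [503.0, 293.0, 229.0]]
230 44 [[456.0, 250.0, 230.0], [471.0, 258.0, 234.0], [487.0, 277.0, 239.0]]
top brass [[477.0, 277.0, 85.0], [490.0, 282.0, 111.0], [500.0, 290.0, 118.0]]
80 11 [[476.0, 276.0, 82.0], [487.0, 277.0, 84.0], [495.0, 280.0, 92.0]]
95 7 [[487.0, 277.0, 96.0], 
[... 406 characters left out ...]
486.0, 271.0, 197.0]]
200 64 [[445.0, 234.0, 206.0], [460.0, 244.0, 212.0], [471.0, 258.0, 215.0]]
215 63 [[448.0, 236.0, 216.0], [460.0, 248.0, 221.0], [475.0, 258.0, 228.0]]
230 28 [[454.0, 251.0, 231.0], [467.0, 256.0, 234.0], [473.0, 260.0, 240.0]]
{'time_s': np.float64(32.92), 'joint_pos': array([ 0.4 ,  0.38, -0.18,  1.01,  0.  , -2.27]), 'dq': array([-0.,  0., -0., -0., -0., -0.]), 'effort': array([ -0.  , -71.81,  35.62,   0.  ,  -0.  ,   0.  ]), 'ee_pos': array([481.57, 290.64,  92.31]), 'ee_rot': array([ 0.97, -0.24, -0.  , -0.  ]), 'contact_force': array([-0.46, -0.28, -0.39]), 'ft_torque': array([ 0.01,  0.01, -0.04]), 'gripper_force': np.float64(0.0), 'opening': np.float64(0.0)}
```

The closed fingertips are seen at z≈120, just above the wing, while the reported TCP z is 92. So the real fingertips stand about 25 mm higher than reported, which also explains the first slip. Opening, going lower and watching the force.

```bash
python3 -m jog '[[0.5,0,0,0,0,0,0],[0.5,0,0,0,0,0,0],[0.5,0,0,0,0,0,0],[0.5,0,0,8,0,0,0],[0.5,0,0,12,0,0,0]]'
python3 -m jog '[[0.5,0,0,4,0,0,0],[0.5,0,0,7,0,0,0],[0.5,0,0,10,0,0,0],[0.5,0,0,10,0,0,0]]'
python3 -m jog '[[0,0,0,0,0,0,0],[0,0,0,0,0,0,0],[0,0,0,0,0,0,0],[0,0,0,0,0,0,0],[0,0,0,0,0,0,0]]'
```

```text
time_s: 33.55
ee_pos: [481.3, 290.5, 79.5]
ee_rot: [0.972, -0.236, -0.0, 0.0]
contact_force: [-0.6, -0.1, 0.2]
opening: 0.498
gripper_force: 0.0
time_s: 34.05
ee_pos: [481.5, 290.6, 70.1]
ee_rot: [0.972, -0.236, -0.0, 0.0]
contact_force: [-0.5, -0.4, -0.3]
opening: 0.5
gripper_force: 0.0
time_s: 34.67
ee_pos: [481.9, 291.0, 70.7]
ee_rot: [0.972, -0.235, 0.0, -0.0]
contact_force: [0.2, 3.2, 5.7]
opening: 0.124
gripper_force: 61.0
```

Gripped the wing (opening 0.124). Turning clockwise, with well over 160° still to go before the stop.

```bash
cat > q.py <<'E'
from h import *
s=get_state();R=Ro.from_quat(s['ee_rot']).as_matrix();print('yaw',np.degrees(np.arctan2(R[1,0],R[0,0])).round(1),'T',s['ft_torque'].round(2),'F',s['contact_force'].round(1),'o',round(s['opening'],3),'j6',s['joint_pos'][5].round(3))
E
python3 -m jog '[[0,0,0,0,0,0,8],[0,0,0,0,0,0,16],[0,0,0,0,0,0,24],[0,0,0,0,0,0,32],[0,0,0,0,0,0,40]]';python3 q.py
python3 -m jog '[[0,0,0,0,0,0,8],[0,0,0,0,0,0,16],[0,0,0,0,0,0,24],[0,0,0,0,0,0,32],[0,0,0,0,0,0,40]]';python3 q.py
python3 -m jog '[[0,0,0,0,0,0,8],[0,0,0,0,0,0,16],[0,0,0,0,0,0,24],[0,0,0,0,0,0,32],[0,0,0,0,0,0,40]]' >/dev/null;python3 q.py
python3 -m jog '[[0,0,0,0,0,0,8],[0,0,0,0,0,0,16],[0,0,0,0,0,0,24],[0,0,0,0,0,0,32],[0,0,0,0,0,0,40]]' >/dev/null;python3 q.py
```

```text
time_s: 35.3
ee_pos: [482.3, 291.4, 70.7]
ee_rot: [0.831, -0.556, 0.0, -0.001]
contact_force: [3.1, 6.7, 2.7]
opening: 0.125
gripper_force: 60.7
yaw -67.5 T [ 1.33 -0.45  0.12] F [3.1 6.7 2.7] o 0.125 j6 -1.565
time_s: 35.92
ee_pos: [482.8, 291.5, 70.7]
ee_rot: [-0.591, 0.806, -0.0, 0.001]
contact_force: [6.1, 6.1, 0.5]
opening: 0.118
gripper_force: 60.3
yaw -107.5 T [ 1.35 -1.07  0.04] F [6.1 6.1 0.5] o 0.118 j6 -0.867
yaw -147.5 T [ 0.89 -1.6   0.05] F [ 7.3  4.3 -0.7] o 0.12 j6 -0.169
yaw 172.5 T [ 0.17 -1.74  0.08] F [9.5 0.8 0.7] o 0.124 j6 0.529
```

```bash
cat >> h.py <<'E'
def wing(f):
    for n in('top','side'):
        p,d=snap(n,f+n);P=cloud(n,d);q=p.astype(int)
        m=(abs(P[...,0]-481)<35)&(abs(P[...,1]-290)<35)&(P[...,2]>90)&(P[...,2]<122)&(q[...,0]>90)&(q[...,1]<q[...,0]*.35)
        if m.sum()>2:
            c=P[m].mean(0)-[481,290,0];print(n,'red',m.sum(),c.round(1),'yaw',np.degrees(np.arctan2(c[1],c[0])).round(0))
        else: print(n,'no red')
E
python3 -c "
from h import *
wing('w1')"
python3 -m jog '[[0,0,0,0,0,0,6],[0,0,0,0,0,0,12],[0,0,0,0,0,0,18],[0,0,0,0,0,0,24],[0,0,0,0,0,0,30]]' >/dev/null;python3 q.py
```

```text
top red 4 [-18.5  -0.8 116.2] yaw -177.0
side no red
yaw 142.5 T [-0.38 -1.68  0.08] F [ 8.  -2.4  2.5] o 0.126 j6 1.052
```

```bash
python3 -m jog '[[0,0,0,0,0,0,5],[0,0,0,0,0,0,10],[0,0,0,0,0,0,15],[0,0,0,0,0,0,20],[0,0,0,0,0,0,25]]' >/dev/null;python3 q.py
for k in 1; do python3 -m jog '[[0,0,0,0,0,0,3],[0,0,0,0,0,0,6],[0,0,0,0,0,0,9],[0,0,0,0,0,0,12]]' >/dev/null;python3 q.py;done
python3 -m jog '[[0,0,0,0,0,0,3],[0,0,0,0,0,0,6],[0,0,0,0,0,0,9],[0,0,0,0,0,0,12]]' >/dev/null;python3 q.py
```

```text
yaw 117.5 T [-0.67 -1.4   0.1 ] F [ 6.6 -4.4  2.7] o 0.12 j6 1.487
yaw 105.6 T [-0.78 -1.25  0.07] F [ 5.4 -3.8  4.3] o 0.12 j6 1.696
yaw 93.6 T [-0.83 -1.02  0.07] F [ 4.9 -4.4  4.4] o 0.117 j6 1.905
```

```bash
python3 -m jog '[[0,0,0,0,0,0,3],[0,0,0,0,0,0,6],[0,0,0,0,0,0,9],[0,0,0,0,0,0,9]]' >/dev/null;python3 q.py
python3 -m jog '[[0,0,0,0,0,0,3],[0,0,0,0,0,0,6],[0,0,0,0,0,0,9],[0,0,0,0,0,0,9]]' >/dev/null;python3 q.py
```

```text
yaw 84.7 T [-0.79 -0.89 -0.07] F [ 4.5 -4.9  4.5] o 0.123 j6 2.061
yaw 75.7 T [-0.79 -0.75 -0.  ] F [ 4.2 -3.1  4.7] o 0.123 j6 2.218
```

```bash
python3 -m jog '[[0,0,0,0,0,0,3],[0,0,0,0,0,0,6],[0,0,0,0,0,0,9],[0,0,0,0,0,0,9]]' >/dev/null;python3 q.py
python3 -m jog '[[0,0,0,0,0,0,3],[0,0,0,0,0,0,6],[0,0,0,0,0,0,6]]' >/dev/null;python3 q.py
```

```text
yaw 66.7 T [-0.71 -0.65 -0.07] F [ 3.2 -2.8  4.9] o 0.118 j6 2.376
yaw 60.7 T [-0.64 -0.57 -0.07] F [ 1.6 -2.5  5.1] o 0.124 j6 2.48
```

```bash
python3 -m jog '[[0,0,0,0,0,0,3],[0,0,0,0,0,0,6]]' >/dev/null;python3 q.py
python3 -m jog '[[0,0,0,0,0,0,3],[0,0,0,0,0,0,6]]' >/dev/null;python3 q.py
python3 -c "
from h import *
wing('w2')"
```

```text
yaw 54.6 T [-0.58 -0.46 -0.  ] F [ 1.4 -3.1  6.2] o 0.122 j6 2.586
yaw 48.6 T [-0.53 -0.38  0.06] F [ 1.1 -2.8  7.2] o 0.12 j6 2.691
top no red
side no red
```

```bash
python3 -m jog '[[0,0,0,0,0,0,3],[0,0,0,0,0,0,6]]' >/dev/null;python3 q.py
python3 -m jog '[[0,0,0,0,0,0,3],[0,0,0,0,0,0,6]]' >/dev/null;python3 q.py
python3 -m jog '[[0,0,0,0,0,0,3],[0,0,0,0,0,0,6]]' >/dev/null;python3 q.py
```

```text
yaw 42.6 T [-0.44 -0.24  0.04] F [ 1.7 -2.3  6.3] o 0.121 j6 2.795
yaw 36.6 T [-0.41 -0.18  0.06] F [ 0.4 -1.6  6.5] o 0.12 j6 2.9
yaw 30.6 T [-0.29 -0.15  0.07] F [ 0.9 -1.4  6.3] o 0.12 j6 3.005
```

No stop after 302°, and joint 6 is nearly at its limit. Regrasping half a turn back.

```bash
python3 -m jog '[[0.5,0,0,0,0,0,0],[0.5,0,0,0,0,0,0],[0.5,0,0,0,0,0,0],[0.5,0,0,-30,0,0,0],[0.5,0,0,-55,0,0,0]]' >/dev/null
python3 -m jog '[[0.5,0,0,0,0,0,-9],[0.5,0,0,0,0,0,-18],[0.5,0,0,0,0,0,-27],[0.5,0,0,0,0,0,-36],[0.5,0,0,0,0,0,-45]]' >/dev/null
python3 -m jog '[[0.5,0,0,0,0,0,-9],[0.5,0,0,0,0,0,-18],[0.5,0,0,0,0,0,-27],[0.5,0,0,0,0,0,-36],[0.5,0,0,0,0,0,-45]]' >/dev/null
python3 -c "
from h import *
wing('w3')"
python3 -m jog '[[0.5,0,0,0,0,0,-9],[0.5,0,0,0,0,0,-18],[0.5,0,0,0,0,0,-27],[0.5,0,0,0,0,0,-36],[0.5,0,0,0,0,0,-45]]' >/dev/null
python3 -m jog '[[0.5,0,0,0,0,0,-9],[0.5,0,0,0,0,0,-18],[0.5,0,0,0,0,0,-27],[0.5,0,0,0,0,0,-36],[0.5,0,0,0,0,0,-45]]'
python3 -c "
from h import *
wing('w4')";python3 q.py
```

```text
top red 20 [ 13.7   8.2 115.4] yaw 31.0
side no red
time_s: 45.98
ee_pos: [481.5, 290.6, 125.2]
ee_rot: [-0.266, 0.964, -0.0, -0.0]
contact_force: [0.4, -0.1, -0.3]
opening: 0.498
gripper_force: 0.0
top no red
side no red
yaw -149.3 T [-0.04 -0.04 -0.02] F [-0.5  0.4 -0.7] o 0.498 j6 -0.137
```

```bash
python3 -m jog '[[0.5,0,0,25,0,0,0],[0.5,0,0,45,0,0,0],[0.5,0,0,55,0,0,0],[0.5,0,0,55,0,0,0],[0.5,0,0,55,0,0,0]]' 
python3 -m jog '[[0,0,0,0,0,0,0],[0,0,0,0,0,0,0],[0,0,0,0,0,0,0],[0,0,0,0,0,0,0],[0,0,0,0,0,0,0]]' >/dev/null;python3 q.py
python3 -m jog '[[0,0,0,0,0,0,2],[0,0,0,0,0,0,4]]' >/dev/null;python3 q.py
python3 -m jog '[[0,0,0,0,0,0,2],[0,0,0,0,0,0,4]]' >/dev/null;python3 q.py
```

```text
time_s: 46.7
ee_pos: [482.0, 290.8, 71.0]
ee_rot: [-0.265, 0.964, 0.0, 0.0]
contact_force: [-0.0, 1.5, 0.6]
opening: 0.499
gripper_force: 0.0
yaw -149.3 T [-0.57  0.06 -0.  ] F [-0.4 -4.   6. ] o 0.121 j6 -0.138
yaw -153.3 T [-0.48  0.11  0.06] F [ 0.6 -3.1  6. ] o 0.121 j6 -0.067
yaw -157.3 T [-0.48  0.05  0.07] F [ 0.1 -1.6  6.8] o 0.121 j6 0.002
```

```bash
python3 -m jog '[[0,0,0,0,0,0,2],[0,0,0,0,0,0,4]]' >/dev/null;python3 q.py
python3 -m jog '[[0,0,0,0,0,0,2],[0,0,0,0,0,0,4]]' >/dev/null;python3 q.py
```

```text
yaw -161.3 T [-0.4   0.13  0.45] F [-0.6 -2.6  5.7] o 0.122 j6 0.072
yaw -165.3 T [-0.53  0.03  1.43] F [-0.4 -2.7  6.4] o 0.122 j6 0.141
```

The stop is reached: torque rises from 0.06 to 1.43 N m, with contact at yaw ≈ -160°. Backing off half a turn from there, to tool yaw +20°.

```bash
python3 -m jog '[[0,0,0,0,0,0,-2],[0,0,0,0,0,0,-4]]' >/dev/null;python3 q.py
python3 -m jog '[[0,0,0,0,0,0,-1],[0,0,0,0,0,0,-2]]' >/dev/null;python3 q.py
python3 -m jog '[[0,0,0,0,0,0,-7],[0,0,0,0,0,0,-14],[0,0,0,0,0,0,-21],[0,0,0,0,0,0,-28],[0,0,0,0,0,0,-35]]' >/dev/null;python3 q.py
python3 -m jog '[[0,0,0,0,0,0,-7],[0,0,0,0,0,0,-14],[0,0,0,0,0,0,-21],[0,0,0,0,0,0,-28],[0,0,0,0,0,0,-35]]' >/dev/null;python3 q.py
python3 -m jog '[[0,0,0,0,0,0,-7],[0,0,0,0,0,0,-14],[0,0,0,0,0,0,-21],[0,0,0,0,0,0,-28],[0,0,0,0,0,0,-35]]' >/dev/null;python3 q.py
python3 -m jog '[[0,0,0,0,0,0,-7],[0,0,0,0,0,0,-14],[0,0,0,0,0,0,-21],[0,0,0,0,0,0,-28],[0,0,0,0,0,0,-35]]' >/dev/null;python3 q.py
```

```text
yaw -161.2 T [-0.4   0.1   0.31] F [-0.  -3.6  6.1] o 0.124 j6 0.069
yaw -159.2 T [-0.43  0.08 -0.09] F [ 0.2 -3.3  5.8] o 0.126 j6 0.036
yaw -124.1 T [-0.97 -0.23 -0.06] F [ 1.4 -4.4  5.7] o 0.124 j6 -0.579
yaw -89.1 T [-1.15 -0.65 -0.09] F [ 4.  -5.4  4.1] o 0.116 j6 -1.189
yaw -54.1 T [-0.95 -1.07 -0.1 ] F [ 4.8 -4.7  2.5] o 0.118 j6 -1.8
yaw -19.1 T [-0.46 -1.34 -0.11] F [ 6.8 -1.9  0.1] o 0.123 j6 -2.411
```

```bash
python3 -m jog '[[0,0,0,0,0,0,-8],[0,0,0,0,0,0,-16],[0,0,0,0,0,0,-24],[0,0,0,0,0,0,-32],[0,0,0,0,0,0,-36]]' >/dev/null;python3 q.py
python3 -m jog '[[0,0,0,0,0,0,-2],[0,0,0,0,0,0,-3.3],[0,0,0,0,0,0,-3.3]]' >/dev/null;python3 q.py
```

```text
yaw 16.9 T [-0.01 -1.41 -0.04] F [ 7.4  0.5 -0.5] o 0.122 j6 -3.039
yaw 20.0 T [ 0.07 -1.35  0.08] F [ 6.8  0.3 -0.2] o 0.121 j6 -3.094
```

Opening, lifting away and checking everything.

```bash
python3 -m jog '[[0.5,0,0,0,0,0,0],[0.5,0,0,0,0,0,0],[0.5,0,0,0,0,0,0],[0.5,0,0,-30,0,0,0],[0.5,0,0,-60,0,0,0]]' >/dev/null
python3 -m jog '[[0.5,0,0,-40,0,0,0],[0.5,-60,0,-80,0,0,0],[0.5,-120,0,-80,0,0,0],[0.5,-180,0,-80,0,0,0]]'
python3 - <<'E'
from h import *
wing('w5');p,d=tray('t15');P=cloud('top',d)
G=np.zeros(d.shape,bool);G[190:255,90:155]=1;m=G&(abs(P[...,2]-114)<6)
c,s,a=cv2.minAreaRect(P[m][:,:2].astype(np.float32));b=cv2.boxPoints((c,s,a));e=max((b[1]-b[0],b[2]-b[1]),key=np.linalg.norm)
print(c,s,'wing axis yaw',np.degrees(np.arctan2(e[1],e[0])))
cv2.imwrite('pics/c15.png',cv2.resize(p,(768,576),interpolation=3)[...,::-1])
E
```

```text
time_s: 53.45
ee_pos: [313.9, 229.4, 210.6]
ee_rot: [0.985, 0.174, 0.0, -0.0]
contact_force: [-0.1, -0.3, 1.4]
opening: 0.498
gripper_force: 0.0
top red 19 [-13.8  -4.5 115.6] yaw -162.0
side no red
tray [array([465.8,  67.1]), array([169.1, 175.9]), np.float64(6.2)] 3869
(480.77197265625, 290.8577880859375) (44.0246467590332, 14.348361015319824) wing axis yaw 18.951506
```

View pics/c15.png

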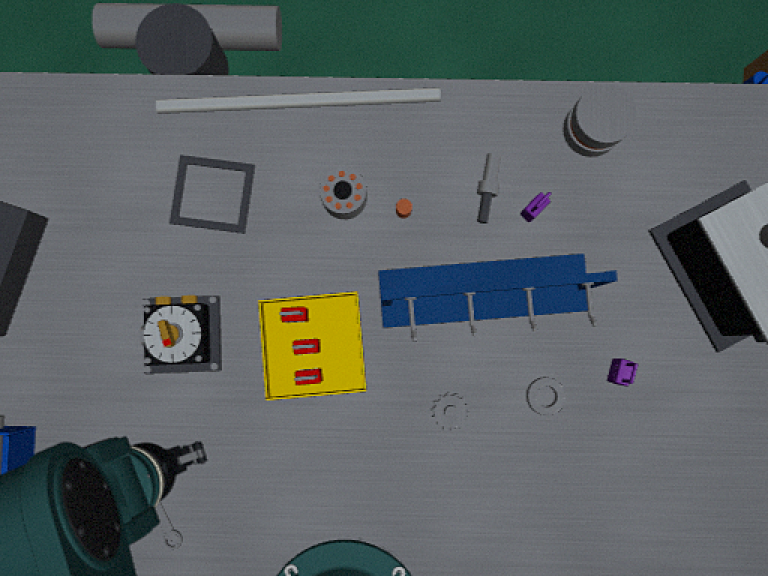

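The picture shows three tags standing in the tray at (293,314), (306,346) and (308,377), and all four pegs empty. The wing axis measures 19° with its red end at (168,342), matching the target of about 20°, and the other parts look undisturbed. Handing in.

```bash
python3 -c "
from station import sign_off
print(sign_off())"
```

```text
the job is handed in; nothing more can be done
None
```

All three red hold tags that were on the stand are in the yellow tray; after that the thumbscrew was turned clockwise to its stop and backed off half a turn, and the job is handed in at about 53 s.

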